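Clamp the bearing-cleaner bottle and open its safety cap

TASK

The bearing-cleaner bottle stands loose between the jaws of the bench clamp. Push the clamp's sliding jaw home by its handle until the bottle is nipped snugly between both jaws, then press the push-and-turn safety cap down, twist it anticlockwise until it comes free, and lift it off. Finish still holding the cap in the gripper, level and still, straight above the open bottle and a few centimetres clear of it; the bottle stays upright in the clamp, and the other things on the bench are left alone.

Things in the scene. Friction and masses are not known exactly. Their poses are not given: they have to be found in the camera images.
- clamp: Cast-iron bench clamp, fixed. Origin: on the bench under its bed; x is the closing direction of the jaws, z up. The bed (220 x 100 mm, x = -130 to +90 mm) is 14 mm thick; the bottle stands on it. The fixed jaw is a block 90 mm wide, its face at x = +50 mm, its top 64 mm above the bench. The sliding jaw is on the -x side.
- jaw (a joint): Travel of the sliding jaw in m along the clamp's +x: 0 = fully open (105 mm between the jaw faces), growing as it closes, end stop at 0.060. With the bottle nipped between both jaws it reads 0.043. It moves against a steady drag of about 8 N (some 5 N more once it also slides the bottle) and stays where it is left.
- handle_end (a point): Centre of the flat rear end of the sliding jaw's handle: a wooden barrel 32 mm across, 40 mm long, along the clamp's x axis, 42 mm above the bench. Free space behind (-x). It moves with the jaw and does not turn: push its end towards +x, or pinch it from above. The jaw block (20 mm thick, 86 wide, top 60 mm above the bench) starts 75 mm ahead of this point.
- bottle: White flat-sided plastic bottle of cleaner, loose, about 0.5 kg. Origin: centre of its underside; z up. Body 62 mm (its x, between the jaws) x 78 mm (y) x 100 mm tall, then a round shoulder 49 mm across whose top is at 110 mm.
- neck (a point): Highest point of the opened bottle, on the neck axis, 147.5 mm above the bottle's underside: the top of the spring plunger in the neck when it is free.
- cap_mid (a point): Centre (half-way up) of the round grey ribbed safety cap, 50 mm across, 34 mm tall, about 30 g; z up. Locked, this point is 134 mm above the bottle's underside, the cap's lower rim is 7 mm above the shoulder, and the cap's x axis lies along the bottle's x. A spring in the neck pushes it up (about 7 N locked, 14 N fully down).
- wheel: Bystander: cream longboard wheel, 70 mm across, 51 mm tall, lying flat; origin at the centre of its underside.
- baseplate: Bystander: bronze-finish truck baseplate, 80 x 55 mm, 23 mm tall; origin at the centre of its underside.
- bushing_cup: Bystander: blue plastic cup for bushings, 64 mm across, 55 mm tall; origin at the centre of its underside.
- hex_keys: Bystander: hex key set upright in a red holder 30 x 75 mm, about 100 mm tall; origin at the centre of its underside.
- cap: The same cap; origin at the centre of its lower rim. While it is up, teeth stop it from turning more than about 6 degrees. Pressed down 5 mm or more (it bottoms on the shoulder at 7 mm) it turns freely anticlockwise seen from above; clockwise is blocked. It is free once turned 55 to 125 degrees from locked (about 85 is best), then lifts straight off.
Things that resemble listed ones, but are neither listed nor needed, are in the scene too. Of the things like the cap, leave any that is pink, purple or red; of the rest the larger one is meant.

How it is judged:
On the way, in this order (a step that is already met when the one before it is completed fails the run):
1. the sliding jaw has nipped the bottle against the fixed jaw (value of joint jaw above 0.041 m and z of bottle in the frame of clamp between 0.01 and 0.019 m and x of bottle in the frame of clamp between 0.013 and 0.024 m and y of bottle in the frame of clamp between -0.032 and 0.032 m), for 0.2 s.
2. the cap is pressed down at least 3.5 mm (z of cap_mid in the frame of bottle below 0.1305 m), for 0.1 s.
3. the cap is turned about 50 degrees or more from locked (angle between the x axis of cap_mid and the x axis of bottle, either way round above 0.85 rad), for 0.1 s.
At the end, for the whole second after the job is handed in: Gripper holds the cap still, touching nothing else, within 17 degrees of level, axis within 30 mm of the neck axis, lower rim 20 to 133 mm above the neck top; bottle upright within 3.5 degrees on the clamp bed, nipped between the jaws (jaw at least 0.0395) (value of joint jaw above 0.0395 m and x of bottle in the frame of clamp between 0.012 and 0.024 m and z of bottle in the frame of clamp between 0.01 and 0.019 m and y of bottle in the frame of clamp between -0.032 and 0.032 m and angle between bottle's own z axis and vertical below 0.06 rad and z of cap_mid in the frame of neck between 0.037 and 0.15 m and horizontal distance between cap_mid and neck below 0.03 m and angle between cap_mid's own z axis and vertical below 0.3 rad and contact force between the fingers and cap above 1.5 N and contact force between cap and bottle below 0.05 N and contact force between cap and clamp below 0.05 N and linear speed of cap below 0.03 m/s and linear speed of bottle below 0.02 m/s); the arm keeps its last pose, push and grip.
It fails at once if the bottle is tipped by more than 10 degrees (angle between bottle's own z axis and vertical above 0.175 rad).
It fails at once if the wheel is moved by more than 20 mm (distance of wheel from where it was at the start of the episode above 0.02 m).
It fails at once if the baseplate is moved by more than 20 mm (distance of baseplate from where it was at the start of the episode above 0.02 m).
It fails at once if the bushing cup is moved by more than 20 mm (distance of bushing_cup from where it was at the start of the episode above 0.02 m).
It fails at once if the hex keys is moved by more than 20 mm (distance of hex_keys from where it was at the start of the episode above 0.02 m).
It also fails if it takes over 53 s, if anything falls off the work surface, if the arm or the gripper's body presses on something with over 40 N, if the wrist force passes 120 N, or if a joint passes its speed limit or range.

ROBOT

A 6-joint arm with a two-finger parallel gripper is mounted at the origin on the work surface. World frame = base frame: x ahead of the robot, y to its left, z up, the work surface at z = 0. Lengths are in m, angles in rad, forces in N, time in s.
With the tool pointing down it reaches from about 0.4 to 0.825 m from the base axis. Payload 7 kg.
Tool frame: the origin (TCP) lies at the very end of the fingers, on their centre line; the grasp point (between the pads) lies 19 mm behind it (manip.grip_point_offset is the distance from the TCP to the grasp point, in m); z points along the fingers, y is the line along which they close (so a half turn about z gives the same grasp; the last joint's range is limited). The gripper opens to 88 mm and grips with 3 to 60 N. Pads are 19 mm wide; open, the fingers measure 130 mm over their backs; the gripper's body (78 mm by 193 mm) begins 47 mm behind the grasp point.
Start: joints at [1.442, 0.359, 0.012, 0, -1.224, -0.288], TCP at [0.273, 0.617, 0.227] pointing down, gripper open.
Joint ranges: [-3.07, 3.07], [-1.43, 2.12], [-1.02, 1.25], [-3.03, 1.67], [-3.05, -0], [-3.03, 3.03]. Speed limits (rad/s): [2.39, 2.39, 3.01, 3.14, 3.14, 3.14].

INTERFACE

Orientations are given as a rotation vector (axis times angle).
In Python, from bench import manip gives the robot as it stands.
- The arm moves only by the tool drive_tool, never from a script. Its argument "plan" is a list of rows, each an object of numbers: "dx", "dy", "dz": the shift along the tool's x, y, z in mm; "rx", "ry", "rz": the turn, a rotation vector about the tool's x, y, z in degrees. A call has 1 to 5 rows; each row is the pose to reach, as a shift and turn from the pose commanded when the call began, along the tool's axes at that moment; what a row does not reach only later rows make up. A row lasts 1/8 s, in which the tool goes at most 62.5 mm and 10.7 degrees, less where a joint would pass 70% of its speed; a pose out of reach is approached as far as the arm can. A call with a gripper value outside its range is refused whole. "claw" is the opening, from 0 (shut) to 1 (fully open), set as the call begins (left out, the last holds). The fingers move at their own pace and stop on an object; the grip force is fixed at half the most. Time passes only in rows, so rows that repeat a pose let the fingers close. It gives the time, the measured TCP pose, the force, the opening and the grip force at its end, in the units of the state.
- manip.get_obs(): the state, without advancing time (a new reading comes with each control period).
- manip.read_camera(name): name is "side" or "top" or "wrist"; returns a dict with "image" (400x640x3 uint8, red, green, blue), "fovy" (degrees; the focal length in pixels is half the picture's height over the tangent of half this angle, whatever the lens; pixels are square), "cx", "cy" (the principal point, pixels), "k1" (the pictures are not rectified: a ray, as slopes to the right and down, at radius r is drawn at 1 + k1 r^2 times it, then the intrinsics apply), "rvec" (rotation vector, rad) and "tvec" (3), from world to camera coordinates, as OpenCV has them. Camera axes: x right, y down, z forward; pixel columns grow to the right and rows downward; lengths in m; the calibration is good to about 2 mm. A picture is of the moment at which its call begins. There is no depth.
- manip.close_job(): hands the job in; it is judged then, once.
The state is a dict: "time": time; "q": joint angles; "joint_vel": joint speeds; "tau": joint torques, N m; "position": TCP position; "ee_rot": TCP orientation; "force": force on the tool from outside, world axes, zero at the start; "wrist_torque": the same for the moment, N m; "finger_gap": opening from 0.0 (shut) to 1.0 (fully open); "gripper_force": force on a finger pad.
Only numpy, scipy, OpenCV 4.12 (cv2) and the standard library are available. Lean on these libraries where they do the work, as an engineer would, in place of code of your own. Each camera call takes 0.05 s, during which the arm holds its last target. There are 200 camera calls.

## Working session

There is one attempt and no reset: what is moved stays moved. The work goes in short steps, Python scripts to look and compute and a tool call to move; the robot and the scene stay as the last step left them, time stands still between calls to the robot, and variables do not carry over. Pictures are saved under pics/ and viewed, at most 10 in all, crops included, and the job is handed in when it is done.

Besides the shell and the picture viewer there is one more tool, called after ">>>" as name(argument=value, ...) on one line, values as JSON. drive_tool: Moves the arm, as the interface text tells. Its arguments: {"type":"object","properties":{"plan":{"type":"array","items":{"type":"object","properties":{"dx":{"type":"number"},"dy":{"type":"number"},"dz":{"type":"number"},"rx":{"type":"number"},"ry":{"type":"number"},"rz":{"type":"number"}}}},"claw":{"type":"number"}},"required":["plan"]}

```bash
mkdir -p pics
cat > h.py <<'E'
import numpy as np, cv2, pickle
from bench import manip
def shot(n,f):
    c=manip.read_camera(n); cv2.imwrite(f'pics/{f}.png',cv2.cvtColor(c['image'],cv2.COLOR_RGB2BGR)); pickle.dump(c,open(f'pics/{f}.pkl','wb')); return c
def load(f): return pickle.load(open(f'pics/{f}.pkl','rb'))
def ray(c,u,v):
    f=200/np.tan(np.radians(c['fovy'])/2); p=np.array([(u-c['cx'])/f,(v-c['cy'])/f]); s=p.copy()
    for _ in range(20): s=p/(1+c['k1']*(s@s))
    R=cv2.Rodrigues(np.array(c['rvec'],float))[0]; t=np.array(c['tvec'],float).ravel()
    return -R.T@t, R.T@np.array([s[0],s[1],1])
def onz(c,u,v,z):
    o,d=ray(c,u,v); return o+d*(z-o[2])/d[2]
def tri(c1,p1,c2,p2):
    o1,d1=ray(c1,*p1);o2,d2=ray(c2,*p2)
    k=np.linalg.lstsq(np.c_[d1,-d2],o2-o1,rcond=None)[0]
    a,b=o1+k[0]*d1,o2+k[1]*d2; return (a+b)/2,np.linalg.norm(a-b)
def proj(c,P):
    R=cv2.Rodrigues(np.array(c['rvec'],float))[0]; q=R@np.array(P)+np.array(c['tvec']).ravel(); s=q[:2]/q[2]
    f=200/np.tan(np.radians(c['fovy'])/2); return s*(1+c['k1']*(s@s))*f+[c['cx'],c['cy']]
E
python3 - <<'E'
from h import *
a=[shot(n,n+'0') for n in('top','side')]
for c in a: print(c['fovy'],c['cx'],c['cy'],c['k1'],ray(c,320,200))
o=manip.get_obs(); print(o)
E
```

```text
54.642128763036034 319.89819658308204 207.43624831692625 -0.08462953583523052 (array([ 0.39388923, -0.01998579,  1.26744736]), array([ 1.73746111e-01, -8.85829000e-04, -9.84977433e-01]))
47.4086321913355 328.54410244192604 190.5711616513533 -0.05449193365219419 (array([-0.04539894, -0.82815225,  0.78347776]), array([ 0.489217  ,  0.6753003 , -0.55264506]))
{'time': 0.1, 'q': array([ 1.44212670e+00,  3.59285309e-01,  1.11472220e-02, -3.02672700e-04,
       -1.22408154e+00, -2.88091138e-01]), 'joint_vel': array([-6.15387803e-04,  9.83632899e-05,  1.40539907e-03,  1.44721583e-03,
        3.22678141e-04,  1.44262953e-03]), 'tau': array([-1.55193175e-03, -5.84165168e+01,  2.93751329e+01,  7.01565877e+00,
        1.01446323e-02, -4.79918594e-05]), 'position': array([0.2730962 , 0.61681287, 0.22573538]), 'ee_rot': array([ 3.07218764e+00, -6.49778940e-01, -2.67466630e-04]), 'force': array([0.3496094 , 0.08642198, 0.05836576]), 'wrist_torque': array([-0.00051594, -0.02896156,  0.0159825 ]), 'gripper_force': 0.0, 'finger_gap': 1.003760211836167}
```

View pics/top0.png

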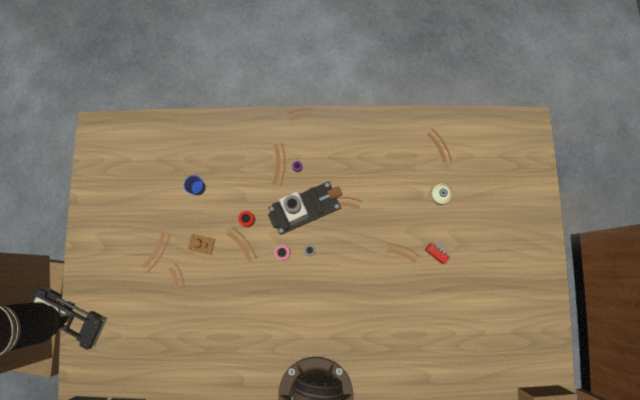

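View pics/side0.png

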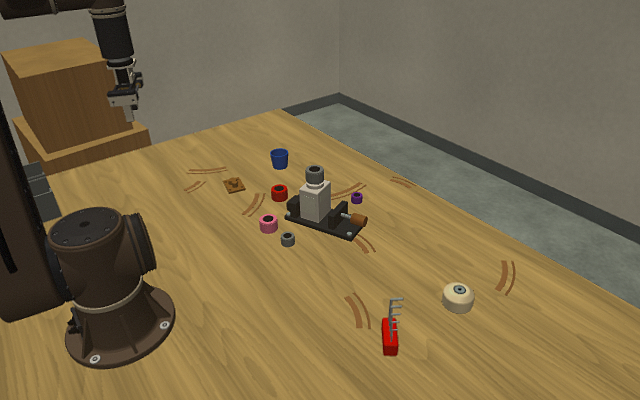

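Top view: robot base at the bottom, clamp at about (303,207), handle at about (335,192). Cap candidates in the top view are the grey one on the bottle (293,203), small grey (310,250), red (247,218), pink (282,252) and purple (297,166). The larger grey one, on the bottle, fits the description. I'll confirm it in an enlarged crop.

Run:
```python
from h import *
a=cv2.imread('pics/top0.png')[160:265,235:365]; b=cv2.imread('pics/side0.png')[150:255,250:380]
cv2.imwrite('pics/crop0.png',np.vstack([cv2.resize(x,None,fx=2.85*2,fy=2.85,interpolation=cv2.INTER_CUBIC)if 0 else cv2.resize(x,(371,300),interpolation=cv2.INTER_CUBIC) for x in(a,b)]) if 0 else np.hstack([cv2.resize(x,(400,323),interpolation=cv2.INTER_CUBIC) for x in(a,b)]))
```

```text
(no output)
```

View pics/crop0.png

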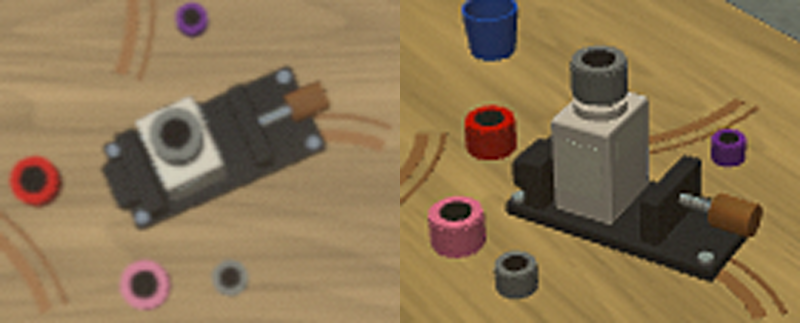

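The crop confirms it: the larger grey ribbed cap sits on the white bottle, top-view pixel (292.8,203.9). The small grey one at (310,250) lies loose on the bench. The handle's rear end is at about (341,192) in the top view, and the bed bolts are at (327,185), (337,206), (272,208) and (281,231).

Run:
```python
from h import *
c=load('top0'); s=load('side0')
P=[onz(c,235+u/3.077,160+v/3.077,.017) for u,v in((284,76),(314,143),(113,149),(142,217))]
P=np.array(P);print(P[:,:2]); m=P.mean(0); d=(P[2]+P[3]-P[0]-P[1])/2; y=np.arctan2(d[1],d[0]); print('bed centre',m,'yaw',np.degrees(y),np.hypot(d[0],d[1]))
X=np.array([np.cos(y),np.sin(y),0]);org=m+.02*X;org[2]=0;print('clamp',org)
print('handle end top view',onz(c,235+326/3.077,160+98/3.077,.042), 'tri',tri(c,(235+326/3.077,160+98/3.077),s,(250+757/3.077,150+218/3.077)))
print('expected handle end',org+X*(-.055-.02-.075)+[0,0,.042])
print('cap',onz(c,292.8,203.9,.165),tri(c,(292.8,203.9),s,(250+599/3.077,150+58/3.077)))
cap=onz(c,292.8,203.9,.165); e=cap-org; print('cap in clamp',e@X, e@[-X[1],X[0],0])
for n,u,v in(('red',247,218),('wheel',442,194),('purple',297,166),('blue',195,185)): print(n,onz(c,u,v,.04))
```

```text
[[ 0.66545345 -0.04579422]
 [ 0.5923074  -0.07661693]
 [ 0.5883822   0.13720684]
 [ 0.51549002  0.10605569]]
bed centre [0.59040827 0.03021284 0.017     ] yaw 112.82310812662566 0.1983676874131836
clamp [0.58265052 0.04864698 0.        ]
handle end top view [ 0.63594764 -0.08895631  0.042     ] tri (array([ 0.72455211, -0.22641131,  0.09910584]), np.float64(0.34077117829222275))
expected handle end [ 0.64083362 -0.08960904  0.042     ]
cap [0.57786359 0.05770454 0.165     ] (array([ 0.67767615, -0.0816495 ,  0.21041687]), np.float64(0.34643098292185587))
cap in clamp 0.01020520107936805 0.0008988376796244765
red [0.55467067 0.21363096 0.04      ]
wheel [ 0.62572296 -0.41823989  0.04      ]
purple [0.72414258 0.0527619  0.04      ]
blue [0.66529393 0.38713238 0.04      ]
```

```bash
cat >> h.py <<'E'
from scipy.spatial.transform import Rotation as Ro
def to(p,yaw=None):
    o=manip.get_obs(); R=Ro.from_rotvec(o['ee_rot']); y0=np.degrees(np.arctan2(*R.as_matrix()[1::-1,0]))
    y=y0 if yaw is None else yaw
    T=Ro.from_euler('z',y,degrees=True)*Ro.from_euler('x',180,degrees=True)
    print('t',round(o['time'],2),'pos',o['position'].round(4),'yaw',y0.round(2),'q',o['q'].round(3),'F',o['force'].round(1),'gap',round(o['finger_gap'],3))
    print('d mm',(R.inv().apply(np.array(p)-o['position'])*1e3).round(1),'rot deg',np.degrees((R.inv()*T).as_rotvec()).round(1))
E
python3 - <<'E'
from h import *
c=load('top0'); s=load('side0'); f=lambda u,v:(250+(u-400)/3.077,150+v/3.077)
print('handle',tri(c,(235+326/3.077,160+98/3.077),s,f(757,218)))
print('cap',tri(c,(292.8,203.9),s,f(599,58)))
to([.652,-.121,.226],-67.2)
E
```

```text
handle (array([ 0.6373948 , -0.09055233,  0.04992225]), np.float64(0.007143672204390679))
cap (array([0.57850371, 0.05678591, 0.16813183]), np.float64(0.0026972467393752255))
t 0.1 pos [0.2731 0.6168 0.2257] yaw -23.88 q [ 1.442  0.359  0.011 -0.    -1.224 -0.288] F [0.3 0.1 0.1] gap 1.004
d mm [6.452e+02 5.212e+02 6.000e-01] rot deg [ 0.1 -0.  43.3]
```

>>> drive_tool(claw=0, plan=[{"dx": 48, "dy": 39, "rz": 5}, {"dx": 96, "dy": 78, "rz": 14}, {"dx": 144, "dy": 116, "rz": 24}, {"dx": 192, "dy": 155, "rz": 34}, {"dx": 240, "dy": 194, "rz": 43.3}])

```text
invalid input at $.plan[0]: expected keys dx, dy, dz, rx, ry, rz
```

```bash
python3 -c "
from h import *
to([.652,-.121,.226],-67.2)"
```

```text
t 0.1 pos [0.2731 0.6168 0.2257] yaw -23.88 q [ 1.442  0.359  0.011 -0.    -1.224 -0.288] F [0.3 0.1 0.1] gap 1.004
d mm [6.452e+02 5.212e+02 6.000e-01] rot deg [ 0.1 -0.  43.3]
```

>>> drive_tool(claw=0, plan=[{"dx": 48, "dy": 39, "dz": 0, "rx": 0, "ry": 0, "rz": 5}, {"dx": 96, "dy": 78, "dz": 0, "rx": 0, "ry": 0, "rz": 14}, {"dx": 144, "dy": 116, "dz": 0, "rx": 0, "ry": 0, "rz": 24}, {"dx": 192, "dy": 155, "dz": 0, "rx": 0, "ry": 0, "rz": 34}, {"dx": 240, "dy": 194, "dz": 0, "rx": 0, "ry": 0, "rz": 43.3}])

```text
time: 0.72
position: [0.4146, 0.3407, 0.2264]
ee_rot: [2.612, -1.745, -0.0]
force: [1.3, 0.5, 0.1]
finger_gap: 0.496
gripper_force: 0.0
```

```bash
python3 -c "
from h import *
to([.652,-.121,.226],-67.2)"
```

```text
t 0.72 pos [0.4146 0.3407 0.2264] yaw -67.47 q [ 1.053  0.131 -0.293 -0.    -1.147 -0.66 ] F [1.3 0.5 0.1] gap 0.496
d mm [ 5.174e+02 -4.240e+01  5.000e-01] rot deg [ 0.  -0.  -0.3]
```

>>> drive_tool(plan=[{"dx": 60, "dy": -5, "dz": 0, "rx": 0, "ry": 0, "rz": 0}, {"dx": 120, "dy": -10, "dz": 0, "rx": 0, "ry": 0, "rz": 0}, {"dx": 180, "dy": -15, "dz": 0, "rx": 0, "ry": 0, "rz": 0}, {"dx": 240, "dy": -20, "dz": 0, "rx": 0, "ry": 0, "rz": 0}, {"dx": 300, "dy": -24, "dz": 0, "rx": 0, "ry": 0, "rz": 0}])

```text
time: 1.35
position: [0.5531, 0.0736, 0.2265]
ee_rot: [2.617, -1.738, -0.0]
force: [1.5, 0.6, -0.4]
finger_gap: 0.006
gripper_force: 0.0
```

>>> drive_tool(plan=[{"dx": 60, "dy": -5, "dz": 0, "rx": 0, "ry": 0, "rz": 0}, {"dx": 120, "dy": -10, "dz": 0, "rx": 0, "ry": 0, "rz": 0}, {"dx": 180, "dy": -15, "dz": 0, "rx": 0, "ry": 0, "rz": 0}, {"dx": 217, "dy": -18, "dz": 0, "rx": 0, "ry": 0, "rz": -0.3}, {"dx": 217, "dy": -18, "dz": 0, "rx": 0, "ry": 0, "rz": -0.3}])

```text
time: 1.98
position: [0.6536, -0.1202, 0.225]
ee_rot: [2.617, -1.735, -0.003]
force: [0.1, 1.2, -0.6]
finger_gap: 0.006
gripper_force: 0.0
```

Run:
```python
from h import *
to([.652,-.121,.226],-67.2)
c=shot('wrist','w1'); shot('top','t1')
for P in ([.638,-.0895,.042],[.652,-.121,.03]): print(proj(c,P))
```

```text
t 1.98 pos [ 0.6536 -0.1202  0.225 ] yaw -67.08 q [ 0.111  0.344 -0.013  0.    -1.216  0.289] F [ 0.1  1.2 -0.6] gap 0.006
d mm [ 0.1  1.8 -1. ] rot deg [0.1 0.  0.1]
[320.71179823 214.35570862]
[320.0829334  180.01409627]
```

View pics/w1.png

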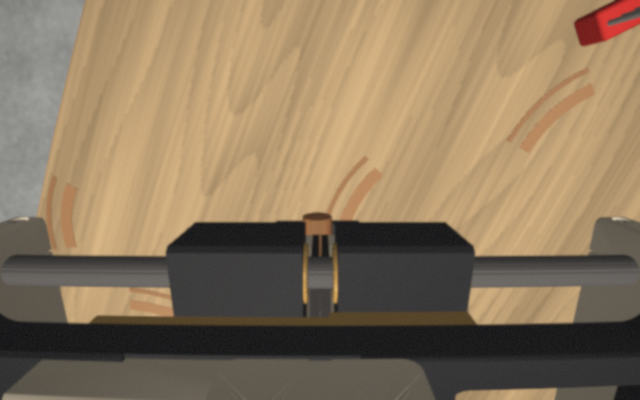

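The wrist view shows the handle's rear end at (318,215). I predicted (321,214), so the estimate holds and I'll descend behind it.

>>> drive_tool(plan=[{"dx": 0, "dy": 0, "dz": 60, "rx": 0, "ry": 0, "rz": 0}, {"dx": 0, "dy": 0, "dz": 120, "rx": 0, "ry": 0, "rz": 0}, {"dx": 0, "dy": 1, "dz": 170, "rx": 0, "ry": 0, "rz": 0}, {"dx": 0, "dy": 1, "dz": 193, "rx": 0, "ry": 0, "rz": 0}, {"dx": 0, "dy": 1, "dz": 193, "rx": 0, "ry": 0, "rz": 0}])

```text
time: 2.7
position: [0.6508, -0.1168, 0.0318]
ee_rot: [2.621, -1.728, -0.005]
force: [-0.3, 0.1, 0.7]
finger_gap: 0.003
gripper_force: 0.0
```

>>> drive_tool(plan=[{"dx": -7, "dy": 0, "dz": 0, "rx": 0, "ry": 0, "rz": 0}, {"dx": -14, "dy": 0, "dz": 0, "rx": 0, "ry": 0, "rz": 0}, {"dx": -20, "dy": 0, "dz": 0, "rx": 0, "ry": 0, "rz": 0}, {"dx": -26, "dy": 0, "dz": 0, "rx": 0, "ry": 0, "rz": 0}, {"dx": -32, "dy": 0, "dz": 0, "rx": 0, "ry": 0, "rz": 0}])

```text
time: 3.32
position: [0.641, -0.0895, 0.0348]
ee_rot: [-2.622, 1.73, -0.005]
force: [2.6, -9.4, 1.6]
finger_gap: 0.008
gripper_force: 4.2
```

>>> drive_tool(plan=[{"dx": -5, "dy": 0, "dz": 2, "rx": 0, "ry": 0, "rz": 0}, {"dx": -10, "dy": 0, "dz": 2, "rx": 0, "ry": 0, "rz": 0}, {"dx": -15, "dy": 0, "dz": 2, "rx": 0, "ry": 0, "rz": 0}, {"dx": -20, "dy": 0, "dz": 2, "rx": 0, "ry": 0, "rz": 0}, {"dx": -25, "dy": 0, "dz": 2, "rx": 0, "ry": 0, "rz": 0}])

```text
time: 3.95
position: [0.6318, -0.0667, 0.0334]
ee_rot: [-2.621, 1.73, -0.006]
force: [4.1, -10.6, 3.1]
finger_gap: 0.006
gripper_force: 5.8
```

>>> drive_tool(plan=[{"dx": -2, "dy": 0, "dz": 0, "rx": 0, "ry": 0, "rz": 0}, {"dx": -4, "dy": 0, "dz": 0, "rx": 0, "ry": 0, "rz": 0}, {"dx": -6, "dy": 0, "dz": 0, "rx": 0, "ry": 0, "rz": 0}])

```text
time: 4.32
position: [0.6296, -0.0617, 0.0334]
ee_rot: [-2.621, 1.73, -0.007]
force: [4.1, -12.1, 2.3]
finger_gap: 0.004
gripper_force: 5.9
```

Run:
```python
from h import *
to([.652,-.121,.226],-67.2); print(manip.get_obs()['position']@[-.388,.922,0])
```

```text
t 4.33 pos [ 0.6296 -0.0617  0.0334] yaw -66.85 q [ 0.212  0.466 -0.311  0.004 -0.79   0.189] F [  4.1 -12.1   2.3] gap 0.004
d mm [  64.     2.2 -192.4] rot deg [-0.2 -0.2  0.3]
-0.301165134923663
```

>>> drive_tool(plan=[{"dx": -1.5, "dy": 0, "dz": 0, "rx": 0, "ry": 0, "rz": 0}, {"dx": -3, "dy": 0, "dz": 0, "rx": 0, "ry": 0, "rz": 0}, {"dx": -4, "dy": 0, "dz": 0, "rx": 0, "ry": 0, "rz": 0}])

```text
time: 4.7
position: [0.6291, -0.0605, 0.0335]
ee_rot: [2.621, -1.73, 0.011]
force: [12.3, -29.6, -3.8]
finger_gap: 0.002
gripper_force: 15.7
```

>>> drive_tool(plan=[{"dx": -1.5, "dy": 0, "dz": 0, "rx": 0, "ry": 0, "rz": 0}, {"dx": -3, "dy": 0, "dz": 0, "rx": 0, "ry": 0, "rz": 0}, {"dx": -3, "dy": 0, "dz": 0, "rx": 0, "ry": 0, "rz": 0}])

```text
time: 5.08
position: [0.6291, -0.0603, 0.0335]
ee_rot: [2.62, -1.73, 0.014]
force: [17.4, -40.6, -7.1]
finger_gap: 0.006
gripper_force: 21.8
```

Nipped: the push force rose to 44 N and the jaw stalled. Next I'll back off, rise and look.

>>> drive_tool(plan=[{"dx": 12, "dy": 0, "dz": 0, "rx": 0, "ry": 0, "rz": 0}, {"dx": 35, "dy": 0, "dz": 0, "rx": 0, "ry": 0, "rz": 0}, {"dx": 40, "dy": 0, "dz": -50, "rx": 0, "ry": 0, "rz": 0}, {"dx": 40, "dy": 0, "dz": -110, "rx": 0, "ry": 0, "rz": 0}, {"dx": 40, "dy": 0, "dz": -170, "rx": 0, "ry": 0, "rz": 0}])

```text
time: 5.7
position: [0.6407, -0.0908, 0.2035]
ee_rot: [-2.622, 1.731, 0.0]
force: [0.7, 0.1, -0.2]
finger_gap: 0.002
gripper_force: 0.0
```

>>> drive_tool(claw=1, plan=[{"dx": 0, "dy": 0, "dz": -30, "rx": 0, "ry": 0, "rz": 0}, {"dx": 0, "dy": 0, "dz": -30, "rx": 0, "ry": 0, "rz": 0}])

```text
time: 5.95
position: [0.6424, -0.0905, 0.2353]
ee_rot: [-2.619, 1.728, -0.007]
force: [0.3, -1.0, -0.0]
finger_gap: 0.169
gripper_force: 0.0
```

Run:
```python
from h import *
to([.5727,.067,.226],-67.2)
shot('top','t2');shot('side','s2');c=shot('wrist','w2'); print(proj(c,[.5727,.067,.165]))
a=cv2.imread('pics/t2.png')[160:265,235:365]; b=cv2.imread('pics/s2.png')[150:255,250:380]
cv2.imwrite('pics/crop2.png',np.hstack([cv2.resize(x,(400,323),interpolation=cv2.INTER_CUBIC) for x in(a,b)]))
```

```text
t 5.95 pos [ 0.6424 -0.0905  0.2353] yaw -66.85 q [ 0.16   0.307 -0.043  0.    -1.215  0.244] F [ 0.3 -1.  -0. ] gap 0.169
d mm [-172.2    2.2    9. ] rot deg [-0.3 -0.1  0.4]
[319.33997303 411.76842345]
```

View pics/crop2.png

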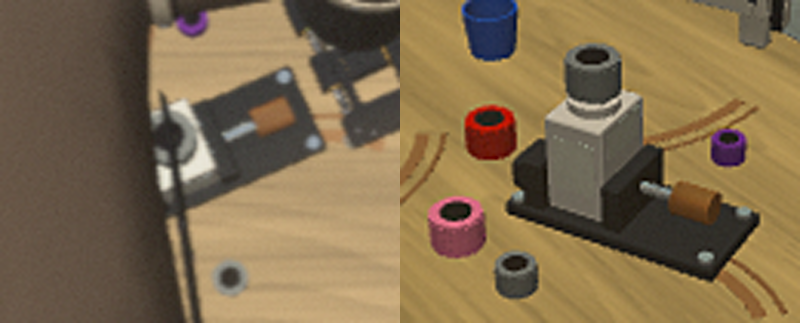

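The side crop shows the bottle nipped between both jaws, with the cap top at crop (592,57). The arm partly hides the top view, where the cap is at crop (~172,133).

Run:
```python
from h import *
c=load('t2');s=load('s2'); p=(250+192/3.077,150+57/3.077)
print(onz(s,*p,.165),onz(c,235+172/3.077,160+133/3.077,.165),tri(c,(235+172/3.077,160+133/3.077),s,p))
p=(250+199/3.077,150+58/3.077);print('side before',onz(load('side0'),*p,.165))
```

```text
[0.57913391 0.0661363  0.165     ] [0.57990944 0.06320127 0.165     ] (array([0.57872182, 0.06365235, 0.16643828]), np.float64(0.002184282260883881))
side before [0.58296747 0.06078106 0.165     ]
```

>>> drive_tool(claw=1, plan=[{"dx": -55, "dy": 0, "dz": -15, "rx": 0, "ry": 0, "rz": 0}, {"dx": -110, "dy": 0, "dz": -20, "rx": 0, "ry": 0, "rz": 0}, {"dx": -150, "dy": 0, "dz": -20, "rx": 0, "ry": 0, "rz": 0}, {"dx": -168, "dy": 0, "dz": -20, "rx": 0, "ry": 0, "rz": 0.4}, {"dx": -168, "dy": 0, "dz": -20, "rx": 0, "ry": 0, "rz": 0.4}])

```text
time: 6.72
position: [0.5739, 0.0651, 0.2504]
ee_rot: [2.616, -1.737, -0.002]
force: [0.5, -0.3, -0.5]
finger_gap: 0.875
gripper_force: 0.0
```

Run:
```python
from h import *
to([.576,.0645,.25],-67.2)
c=shot('wrist','w3'); print(proj(c,[.576,.0645,.165]),ray(c,320,200))
```

```text
t 6.72 pos [0.5739 0.0651 0.2504] yaw -67.15 q [ 0.451  0.186 -0.17  -0.    -1.217 -0.052] F [ 0.5 -0.3 -0.5] gap 0.875
d mm [ 1.4 -1.7  0.4] rot deg [0.1 0.  0. ]
[315.91458293 205.54860016] (array([0.59913908, 0.00372624, 0.40827803]), array([-0.09688446,  0.22197746, -0.97025079]))
```

View pics/w3.png

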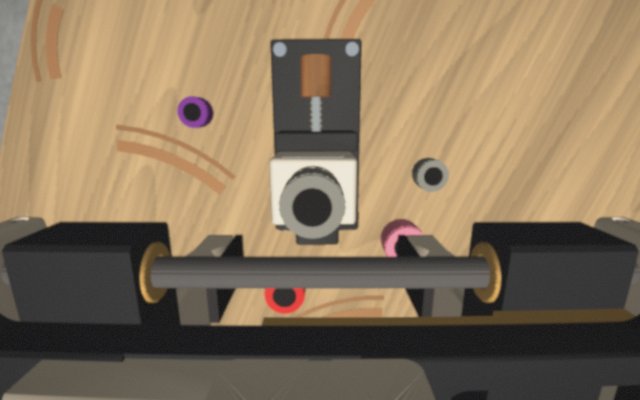

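The wrist view shows the cap's top ring centred at about (312,206), lined up with the clamp and clear of the jaws, with the fingers on either side.

Run:
```python
from h import *
c=load('w3'); P=onz(c,312,206.5,.165); print(P); to([P[0],P[1],.134],-67.2)
```

```text
[0.57841193 0.06631201 0.165     ]
t 6.78 pos [0.5743 0.0644 0.2505] yaw -67.19 q [ 0.45   0.186 -0.17  -0.    -1.217 -0.052] F [ 0.6 -0.6 -0. ] gap 0.925
d mm [-1.000e-01 -4.800e+00  1.165e+02] rot deg [0.1 0.  0. ]
```

>>> drive_tool(plan=[{"dx": 0, "dy": -4, "dz": 0, "rx": 0, "ry": 0, "rz": 0}, {"dx": 0, "dy": -4, "dz": 45, "rx": 0, "ry": 0, "rz": 0}, {"dx": 0, "dy": -4, "dz": 85, "rx": 0, "ry": 0, "rz": 0}, {"dx": 0, "dy": -4, "dz": 116, "rx": 0, "ry": 0, "rz": 0}, {"dx": 0, "dy": -4, "dz": 116, "rx": 0, "ry": 0, "rz": 0}])

```text
time: 7.4
position: [0.5772, 0.0642, 0.1329]
ee_rot: [2.61, -1.74, -0.005]
force: [-0.8, 0.5, 0.2]
finger_gap: 1.0
gripper_force: 0.0
```

>>> drive_tool(claw=0, plan=[{"dx": 0, "dy": 0, "dz": 0, "rx": 0, "ry": 0, "rz": 0}, {"dx": 0, "dy": 0, "dz": 0, "rx": 0, "ry": 0, "rz": 0}, {"dx": 0, "dy": 0, "dz": 0, "rx": 0, "ry": 0, "rz": 0}, {"dx": 0, "dy": 0, "dz": 0, "rx": 0, "ry": 0, "rz": 0}, {"dx": 0, "dy": 0, "dz": 0, "rx": 0, "ry": 0, "rz": 0}])

```text
time: 8.02
position: [0.5794, 0.0661, 0.1363]
ee_rot: [-2.614, 1.739, -0.002]
force: [2.7, 2.1, 2.3]
finger_gap: 0.565
gripper_force: 30.0
```

Gripped at 49.7 mm, which matches the cap. Now pressing down.

>>> drive_tool(plan=[{"dx": 0, "dy": -1, "dz": 3, "rx": 0, "ry": 0, "rz": 0}, {"dx": 0, "dy": -1, "dz": 6, "rx": 0, "ry": 0, "rz": 0}, {"dx": 0, "dy": -1, "dz": 8, "rx": 0, "ry": 0, "rz": 0}, {"dx": 0, "dy": -1, "dz": 10, "rx": 0, "ry": 0, "rz": 0}, {"dx": 0, "dy": -1, "dz": 10, "rx": 0, "ry": 0, "rz": 0}])

```text
time: 8.65
position: [0.5803, 0.0662, 0.1291]
ee_rot: [-2.615, 1.738, -0.004]
force: [-7.1, 1.5, 25.0]
finger_gap: 0.566
gripper_force: 30.0
```

Run:
```python
from h import *
to([.5784,.0663,.128],-67.2)
```

```text
t 8.65 pos [0.5803 0.0662 0.1291] yaw -67.2 q [ 0.449  0.29  -0.327  0.002 -0.951 -0.052] F [-7.1  1.5 25. ] gap 0.566
d mm [-0.8  1.7  1.1] rot deg [-0.2 -0.1 -0. ]
```

Bottomed: 7 mm down at 25 N. Now twisting anticlockwise, which is −rz about the downward tool z.

>>> drive_tool(plan=[{"dx": 0, "dy": 0.7, "dz": 0, "rx": 0, "ry": 0, "rz": -6}, {"dx": 0, "dy": 0.7, "dz": 0, "rx": 0, "ry": 0, "rz": -14}, {"dx": 0, "dy": 0.7, "dz": 0, "rx": 0, "ry": 0, "rz": -23}, {"dx": 0, "dy": 0.7, "dz": 0, "rx": 0, "ry": 0, "rz": -32}, {"dx": 0, "dy": 0.7, "dz": 0, "rx": 0, "ry": 0, "rz": -40}])

```text
time: 9.28
position: [0.5816, 0.0666, 0.1292]
ee_rot: [-3.052, 0.731, -0.01]
force: [-1.0, 2.5, 18.2]
finger_gap: 0.565
gripper_force: 30.0
```

Run:
```python
from h import *
to([.5784,.0663,.128],-67.2); print(manip.get_obs()['wrist_torque'])
```

```text
t 9.28 pos [0.5816 0.0666 0.1292] yaw -26.92 q [ 0.449  0.29  -0.327  0.002 -0.947  0.651] F [-1.   2.5 18.2] gap 0.565
d mm [-2.7  1.7  1.1] rot deg [-0.3 -0.2 40.3]
[ 0.5748417   0.42380309 -0.07113381]
```

>>> drive_tool(plan=[{"dx": 0, "dy": 0, "dz": 0, "rx": 0, "ry": 0, "rz": -9}, {"dx": 0, "dy": 0, "dz": 0, "rx": 0, "ry": 0, "rz": -18}, {"dx": 0, "dy": 0, "dz": 0, "rx": 0, "ry": 0, "rz": -27}, {"dx": 0, "dy": 0, "dz": 0, "rx": 0, "ry": 0, "rz": -36}, {"dx": 0, "dy": 0, "dz": 0, "rx": 0, "ry": 0, "rz": -45}])

```text
time: 9.9
position: [0.5818, 0.0668, 0.1291]
ee_rot: [-3.102, -0.494, -0.011]
force: [1.4, 2.8, 17.8]
finger_gap: 0.565
gripper_force: 30.0
```

>>> drive_tool(plan=[{"dx": 0, "dy": 0, "dz": -2, "rx": 0, "ry": 0, "rz": -1}, {"dx": 0, "dy": 0, "dz": -6, "rx": 0, "ry": 0, "rz": -1}, {"dx": 0, "dy": 0, "dz": -10, "rx": 0, "ry": 0, "rz": -1}, {"dx": 0, "dy": 0, "dz": -14, "rx": 0, "ry": 0, "rz": -1}])

```text
time: 10.4
position: [0.5786, 0.0659, 0.1398]
ee_rot: [-3.1, -0.511, -0.0]
force: [1.3, 1.4, -2.7]
finger_gap: 0.569
gripper_force: 30.0
```

Run:
```python
from h import *
to([.5784,.0663,.20]); print(manip.get_obs()['wrist_torque'])
```

```text
t 10.4 pos [0.5786 0.0659 0.1398] yaw 18.72 q [ 0.449  0.279 -0.315 -0.    -0.977  1.449] F [ 1.3  1.4 -2.7] gap 0.569
d mm [ -0.1  -0.5 -60.2] rot deg [-0. -0.  0.]
[ 0.09924095 -0.54111585 -0.08884529]
```

The lift load is only 2.7 N, so the cap is free. Lifting it off.

>>> drive_tool(plan=[{"dx": 0, "dy": 0, "dz": -10, "rx": 0, "ry": 0, "rz": 0}, {"dx": 0, "dy": 0, "dz": -25, "rx": 0, "ry": 0, "rz": 0}, {"dx": 0, "dy": 0, "dz": -45, "rx": 0, "ry": 0, "rz": 0}, {"dx": 0, "dy": 0, "dz": -65, "rx": 0, "ry": 0, "rz": 0}, {"dx": 0, "dy": 0, "dz": -75, "rx": 0, "ry": 0, "rz": 0}])

```text
time: 11.02
position: [0.579, 0.0658, 0.2163]
ee_rot: [-3.1, -0.511, -0.002]
force: [0.5, 0.4, -0.7]
finger_gap: 0.568
gripper_force: 30.0
```

>>> drive_tool(plan=[{"dx": 0, "dy": 0, "dz": 0, "rx": 0, "ry": 0, "rz": 0}, {"dx": 0, "dy": 0, "dz": 0, "rx": 0, "ry": 0, "rz": 0}, {"dx": 0, "dy": 0, "dz": 0, "rx": 0, "ry": 0, "rz": 0}, {"dx": 0, "dy": 0, "dz": 0, "rx": 0, "ry": 0, "rz": 0}])

```text
time: 11.52
position: [0.5785, 0.0657, 0.214]
ee_rot: [3.1, 0.511, -0.001]
force: [-0.4, -0.2, -0.3]
finger_gap: 0.563
gripper_force: 30.0
```

Run:
```python
from h import *
to([.5784,.0663,.215])
shot('side','s4')
b=cv2.imread('pics/s4.png')[100:255,230:420]
cv2.imwrite('pics/crop4.png',cv2.resize(b,None,fx=3.5,fy=3.5,interpolation=cv2.INTER_CUBIC))
```

```text
t 11.53 pos [0.5785 0.0657 0.214 ] yaw 18.72 q [ 0.449  0.216 -0.216 -0.    -1.139  1.449] F [-0.4 -0.2 -0.3] gap 0.563
d mm [ 0.1 -0.6 -1. ] rot deg [0.  0.1 0. ]
```

View pics/crop4.png

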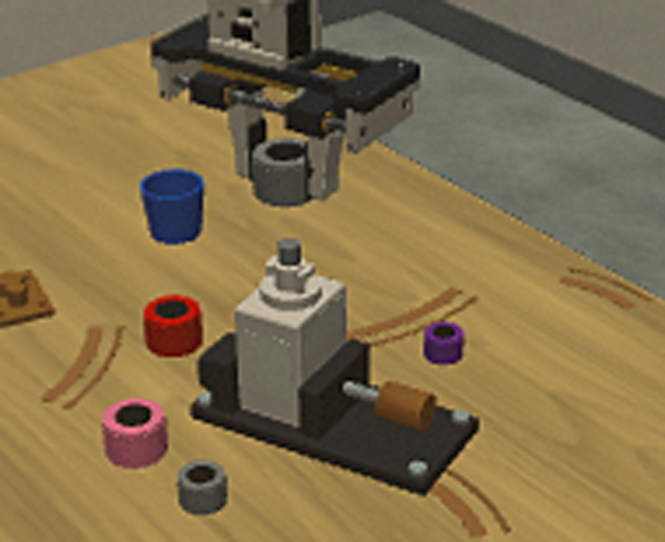

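The cap is held level at crop (285,172), straight above the open neck at (289,245). The bottle is upright and nipped, so I'm handing in.

```bash
python3 -c "
from bench import manip
print(manip.close_job())"
```

```text
the job is handed in; nothing more can be done
None
```

I handed the job in at about 11.5 s of the 53 s allowed. The bottle is nipped upright in the clamp, and the gripper holds the unscrewed cap level and still about 5 cm above the open neck; the hand-in call returned no verdict.

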